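Make up the bark tray and swap glue bottles

TASK

Get the next patch of the bark relief ready for gluing: press the cap of the tall round bottle, which was left open, fully down, and add bark chips to the one already in the grey tray until it holds exactly three, leaving the spare chip on the bench. The glue skins over quickly, so only when both are done pull the cap of the square bottle fully up, leaving the squat round bottle closed. Do not disturb the other things on the bench.

Things in the scene. Friction and masses are not known exactly. Their poses are not given: they have to be found in the camera images.
- rack: wooden bottle rack fixed to the bench, 320 mm along its x, 90 mm along its y, plank 12 mm thick with 26 mm high long edges; origin under its centre. Three white bottles with black caps are clamped in it in a row along its x, 100 mm apart, in any order; they do not move.
- tall_cap (a joint): the black push-pull cap of the tall round bottle: 0 = fully down (closed), 0.015 m = fully up (open), sliding straight up. A tight fit holds it where it is left: about 6 N moves it, either way; rigid stops at both ends. Starts open, at 0.010 to 0.015.
- tall_cap_top (a point): centre of the flat top of the tall round bottle's cap, moving with it: 161 mm above the bench closed, 176 open. Cap: upright black cylinder, 26 mm wide, 30 mm tall; closed, its underside is 1 mm above a white collar 31 mm wide and 8 mm tall on the bottle's shoulder; open, a thin white spout shows below it. Bottle: white cylinder, 52 mm wide, shoulder 122 mm above the bench.
- square_cap (a joint): the black push-pull cap of the square bottle: 0 = fully down (closed), 0.015 m = fully up (open), sliding straight up. A tight fit holds it where it is left: about 6 N moves it, either way; rigid stops at both ends. Starts closed.
- square_cap_top (a point): centre of the flat top of the square bottle's cap, moving with it: 136 mm above the bench closed, 151 open. Cap: upright black cylinder, 26 mm wide, 30 mm tall; closed, its underside is 1 mm above a white collar 31 mm wide and 8 mm tall on the bottle's shoulder; open, a thin white spout shows below it. Bottle: white square block, 56 mm wide, shoulder 97 mm above the bench.
- squat_cap (a joint): the black push-pull cap of the squat round bottle: 0 = fully down (closed), 0.015 m = fully up (open), sliding straight up. A tight fit holds it where it is left: about 6 N moves it, either way; rigid stops at both ends. Starts closed and is to stay so.
- squat_cap_top (a point): centre of the flat top of the squat round bottle's cap, moving with it: 116 mm above the bench closed, 131 open. Cap: upright black cylinder, 26 mm wide, 30 mm tall; closed, its underside is 1 mm above a white collar 31 mm wide and 8 mm tall on the bottle's shoulder; open, a thin white spout shows below it. Bottle: white cylinder, 66 mm wide, shoulder 77 mm above the bench.
- tray_in (a point): centre of the inner floor of the grey plastic tray, which is fixed to the bench: inside 200 mm along x by 130 mm along y, walls 5 mm thick, rim 18 mm and floor 5 mm above the bench; axes along the tray's sides, z up.
- chip0: rough dark-brown bark chip, a loose block 46 mm along its x, 26 mm along its y, 20 mm tall, 14 to 28 g; origin in the centre of its underside, z up. Lies in the tray at the start. The collision body is a plain block; loose bark lumps of up to 4 mm on its top are only seen.
- chip1: rough dark-brown bark chip, a loose block 46 mm along its x, 26 mm along its y, 20 mm tall, 14 to 28 g; origin in the centre of its underside, z up. Lies on the bench at the start, with room around it. The collision body is a plain block; loose bark lumps of up to 4 mm on its top are only seen.
- chip2: rough dark-brown bark chip, a loose block 46 mm along its x, 26 mm along its y, 20 mm tall, 14 to 28 g; origin in the centre of its underside, z up. Lies on the bench at the start, with room around it. The collision body is a plain block; loose bark lumps of up to 4 mm on its top are only seen.
- chip3: rough dark-brown bark chip, a loose block 46 mm along its x, 26 mm along its y, 20 mm tall, 14 to 28 g; origin in the centre of its underside, z up. Lies on the bench at the start, with room around it. The collision body is a plain block; loose bark lumps of up to 4 mm on its top are only seen.
- pebble: bystander: grey round pebble 36 mm across, 15 mm tall, lying among the chips; origin under its centre
- knife: bystander: palette knife 200 mm long lying across, on the robot's side of the chips; origin under its middle
- brush: bystander: paint brush 190 mm long lying beyond the tray; origin under its middle
- tape: bystander: roll of paper tape, 92 mm across, 24 mm tall, beyond the chips; origin under its centre
- driftwood: bystander: charred black stick of wood, 130 x 34 x 26 mm, beyond the chips; not a chip; origin under its centre
- jar: bystander: glass jar 70 mm across, 75 mm tall, to the right of the tray; origin under its centre
- tub: bystander: white lidded tub, 100 mm across, 80 mm tall, to the right of the tray; origin under its centre
Mind the look-alikes: they are no part of the job. Leave any turquoise look-alike of the chip3 alone. What is shaped like the chip2 but red is not meant.

How it is judged:
On the way, in this order (a step that is already met when the one before it is completed fails the run):
1. the tall round bottle's cap is pressed down and the tray holds exactly three bark chips, the square and squat bottles still closed (value of joint each of tall_cap, square_cap, squat_cap below 0.002 m and (((x of chip0 in the frame of tray_in between -0.09 and 0.09 m and y of chip0 in the frame of tray_in between -0.057 and 0.057 m and height (world z) of chip0 between 0 and 0.035 m) and ((x of chip1 in the frame of tray_in above 0.105 m or x of chip1 in the frame of tray_in below -0.105 m or y of chip1 in the frame of tray_in above 0.07 m or y of chip1 in the frame of tray_in below -0.07 m) and height (world z) of chip1 between -0.01 and 0.02 m) and (x of chip2 in the frame of tray_in between -0.09 and 0.09 m and y of chip2 in the frame of tray_in between -0.057 and 0.057 m and height (world z) of chip2 between 0 and 0.035 m) and (x of chip3 in the frame of tray_in between -0.09 and 0.09 m and y of chip3 in the frame of tray_in between -0.057 and 0.057 m and height (world z) of chip3 between 0 and 0.035 m)) or ((x of chip0 in the frame of tray_in between -0.09 and 0.09 m and y of chip0 in the frame of tray_in between -0.057 and 0.057 m and height (world z) of chip0 between 0 and 0.035 m) and (x of chip1 in the frame of tray_in between -0.09 and 0.09 m and y of chip1 in the frame of tray_in between -0.057 and 0.057 m and height (world z) of chip1 between 0 and 0.035 m) and ((x of chip2 in the frame of tray_in above 0.105 m or x of chip2 in the frame of tray_in below -0.105 m or y of chip2 in the frame of tray_in above 0.07 m or y of chip2 in the frame of tray_in below -0.07 m) and height (world z) of chip2 between -0.01 and 0.02 m) and (x of chip3 in the frame of tray_in between -0.09 and 0.09 m and y of chip3 in the frame of tray_in between -0.057 and 0.057 m and height (world z) of chip3 between 0 and 0.035 m)) or ((x of chip0 in the frame of tray_in between -0.09 and 0.09 m and y of chip0 in the frame of tray_in between -0.057 and 0.057 m and height (world z) of chip0 between 0 and 0.035 m) and (x of chip1 in the frame of tray_in between -0.09 and 0.09 m and y of chip1 in the frame of tray_in between -0.057 and 0.057 m and height (world z) of chip1 between 0 and 0.035 m) and (x of chip2 in the frame of tray_in between -0.09 and 0.09 m and y of chip2 in the frame of tray_in between -0.057 and 0.057 m and height (world z) of chip2 between 0 and 0.035 m) and ((x of chip3 in the frame of tray_in above 0.105 m or x of chip3 in the frame of tray_in below -0.105 m or y of chip3 in the frame of tray_in above 0.07 m or y of chip3 in the frame of tray_in below -0.07 m) and height (world z) of chip3 between -0.01 and 0.02 m)))), for 0.2 s.
2. the square bottle's cap is pulled fully up (value of joint square_cap above 0.013 m), for 0.2 s.
At the end, for the whole second after the job is handed in: Tall and squat bottle caps down (within 2 mm), square bottle cap up (at least 13 of 15 mm); the first chip and exactly two more at rest in the tray (centres 10 mm or more inside its end walls, 8 mm inside its side walls), the fourth on the bench, its centre outside the tray (value of joint each of tall_cap, squat_cap below 0.002 m and value of joint square_cap above 0.013 m and (((x of chip0 in the frame of tray_in between -0.09 and 0.09 m and y of chip0 in the frame of tray_in between -0.057 and 0.057 m and height (world z) of chip0 between 0 and 0.035 m) and ((x of chip1 in the frame of tray_in above 0.105 m or x of chip1 in the frame of tray_in below -0.105 m or y of chip1 in the frame of tray_in above 0.07 m or y of chip1 in the frame of tray_in below -0.07 m) and height (world z) of chip1 between -0.01 and 0.02 m) and (x of chip2 in the frame of tray_in between -0.09 and 0.09 m and y of chip2 in the frame of tray_in between -0.057 and 0.057 m and height (world z) of chip2 between 0 and 0.035 m) and (x of chip3 in the frame of tray_in between -0.09 and 0.09 m and y of chip3 in the frame of tray_in between -0.057 and 0.057 m and height (world z) of chip3 between 0 and 0.035 m)) or ((x of chip0 in the frame of tray_in between -0.09 and 0.09 m and y of chip0 in the frame of tray_in between -0.057 and 0.057 m and height (world z) of chip0 between 0 and 0.035 m) and (x of chip1 in the frame of tray_in between -0.09 and 0.09 m and y of chip1 in the frame of tray_in between -0.057 and 0.057 m and height (world z) of chip1 between 0 and 0.035 m) and ((x of chip2 in the frame of tray_in above 0.105 m or x of chip2 in the frame of tray_in below -0.105 m or y of chip2 in the frame of tray_in above 0.07 m or y of chip2 in the frame of tray_in below -0.07 m) and height (world z) of chip2 between -0.01 and 0.02 m) and (x of chip3 in the frame of tray_in between -0.09 and 0.09 m and y of chip3 in the frame of tray_in between -0.057 and 0.057 m and height (world z) of chip3 between 0 and 0.035 m)) or ((x of chip0 in the frame of tray_in between -0.09 and 0.09 m and y of chip0 in the frame of tray_in between -0.057 and 0.057 m and height (world z) of chip0 between 0 and 0.035 m) and (x of chip1 in the frame of tray_in between -0.09 and 0.09 m and y of chip1 in the frame of tray_in between -0.057 and 0.057 m and height (world z) of chip1 between 0 and 0.035 m) and (x of chip2 in the frame of tray_in between -0.09 and 0.09 m and y of chip2 in the frame of tray_in between -0.057 and 0.057 m and height (world z) of chip2 between 0 and 0.035 m) and ((x of chip3 in the frame of tray_in above 0.105 m or x of chip3 in the frame of tray_in below -0.105 m or y of chip3 in the frame of tray_in above 0.07 m or y of chip3 in the frame of tray_in below -0.07 m) and height (world z) of chip3 between -0.01 and 0.02 m))) and linear speed of each of chip0, chip1, chip2, chip3 below 0.02 m/s); the robot touches nothing.
It fails at once if a bystander (pebble, knife, brush, tape, driftwood, jar or tub) is moved by more than 30 mm (distance of any of pebble, knife, brush, tape, driftwood, jar, tub from where it was at the start of the episode above 0.03 m).
It fails at once if the squat bottle's cap is pulled up (value of joint squat_cap above 0.005 m).
It also fails if it takes over 72 s, if anything falls off the work surface, if the arm or the gripper's body presses on something with over 40 N, if the wrist force passes 120 N, or if a joint passes its speed limit or range.

ROBOT

A 6-joint arm with a two-finger parallel gripper is mounted at the origin on the work surface. World frame = base frame: x ahead of the robot, y to its left, z up, the work surface at z = 0. Lengths are in m, angles in rad, forces in N, time in s.
With the tool pointing down it reaches from about 0.325 to 0.775 m from the base axis. Payload 5.5 kg.
Tool frame: the origin (TCP) lies at the very end of the fingers, on their centre line; the grasp point (between the pads) lies 19 mm behind it; x points along the fingers, y is the direction in which the jaws open and shut, and the axes are right-handed (so a half turn about x gives the same grasp; the last joint's range is limited). The gripper opens to 88 mm and grips with 3 to 60 N. Pads are 20 mm wide; open, the fingers measure 115 mm over their backs; the gripper's body (75 mm by 178 mm) begins 61 mm behind the grasp point.
Start: joints at [1.193, 0.091, 1.231, -0, 1.82, -0.057], TCP at [0.189, 0.569, 0.223] pointing down, gripper open.
Joint ranges: [-2.87, 2.87], [-0.86, 2.18], [0.17, 2.46], [-1.51, 4.65], [0.06, 2.69], [-2.65, 2.65]. Speed limits (rad/s): [2.57, 2.57, 3.01, 3.14, 3.14, 3.14].

INTERFACE

Orientations are given as a unit quaternion [w, x, y, z].
In Python, from rig import bot gives the robot as it stands. The module is installed in compiled form; this text tells all that it offers.
- The arm moves only by the tool step_arm, never from a script. Its argument "steps" is one flat list of numbers, 7 for each row, row after row: the shift along the tool's x, y, z in m, then the turn, a rotation vector about the tool's x, y, z in degrees, then the finger opening in m, from 0 to 0.0878. In form: [dx, dy, dz, ax, ay, az, grip, dx, dy, dz, ax, ay, az, grip, ...]. A call has 1 to 5 rows; each row shifts and turns the commanded pose from where the row before left it, along the tool's axes as they then stand; what a row does not reach is not made up. A row lasts 1/12 s, in which the tool goes at most 41.7 mm and 7.16 degrees, less where a joint would pass 70% of its speed; a pose out of reach is approached as far as the arm can. A call is refused whole if a number of a shift passes 0.0417 or a number of a turn 7.16, either way. A call with a gripper value outside its range is refused whole. The fingers move at their own pace and stop on an object; the grip force is fixed at half the most. Time passes only in rows, so rows that do not move let the fingers close. It gives the time, the measured TCP pose, the force and the opening at its end, in the units of the state.
- bot.state(): the state, without advancing time (a new reading comes with each control period).
- bot.read_camera(name): name is "scene" or "top"; returns the picture (384x512x3 uint8, blue, green, red); there is no depth.
- bot.calibration(name): a dict with "fx", "fy", "cx", "cy" (pixels), "k1" (the pictures are not rectified: a ray, as slopes to the right and down, at radius r is drawn at 1 + k1 r^2 times it, then the intrinsics apply), "pose" (4x4, takes a point from camera to world coordinates). Camera axes: x right, y up, looking along -z (the intrinsics and any distortion apply to the point x, -y, -z); pixel columns grow to the right and rows downward; lengths in m; the calibration is good to about 2 mm. A picture is of the moment at which its call begins. calibration takes no time and is no camera call.
- bot.job_done(): hands the job in, once; it reports no verdict.
The state is a dict: "t": time; "joint_positions": joint angles; "joint_velocities": joint speeds; "joint_torque": joint torques, N m; "eef_pos": TCP position; "tcp_rot": TCP orientation; "wrist_force": force on the tool from outside, world axes, zero at the start; "torque": the same for the moment, N m; "opening": finger opening in m.
Only numpy, scipy, OpenCV 4.12 (cv2) and the standard library are available. Lean on these libraries where they do the work, as an engineer would, in place of code of your own. Each camera call takes 0.05 s, during which the arm holds its last target. There are 200 camera calls.

## Working session

There is one attempt and no reset: what is moved stays moved. The work goes in short steps, Python scripts to look and compute and a tool call to move; the robot and the scene stay as the last step left them, time stands still between calls to the robot, and variables do not carry over. Pictures are saved under pics/ and viewed, about 8 in all and at most 12, crops included, and the job is handed in when it is done.

Besides the shell and the picture viewer there is one more tool, called after ">>>" as name(argument=value, ...), one argument or row to a line, values as JSON. step_arm: Moves the arm, as the interface text tells. Its arguments: {"type":"object","properties":{"steps":{"type":"array","items":{"type":"number"}}},"required":["steps"]}

```bash
mkdir -p pics
cat > h.py <<'E'
import numpy as np, cv2
from rig import bot
def ray(cam,u,v):
    c=bot.calibration(cam); x=(u-c['cx'])/c['fx']; y=(v-c['cy'])/c['fy']
    rd=np.hypot(x,y); r=rd
    for _ in range(30): r=rd/(1+c['k1']*r*r)
    s=r/rd if rd>0 else 1
    P=np.array(c['pose']); return P[:3,3],P[:3,:3]@np.array([x*s,-y*s,-1])
def at(cam,u,v,z):
    o,d=ray(cam,u,v); return o+d*(z-o[2])/d[2]
def px(cam,p):
    c=bot.calibration(cam); P=np.array(c['pose']); q=P[:3,:3].T@(np.array(p)-P[:3,3])
    x,y=q[0]/-q[2],-q[1]/-q[2]; f=1+c['k1']*(x*x+y*y)
    return np.array([c['fx']*x*f+c['cx'],c['fy']*y*f+c['cy']])
E
python3 - <<'E'
from h import *
np.set_printoptions(precision=3,suppress=True)
for n in("top","scene"):
    im=bot.read_camera(n); cv2.imwrite(f'pics/{n}0.png',im); 
    cv2.imwrite(f'pics/{n}0b.png',cv2.resize(im,(800,600),interpolation=cv2.INTER_CUBIC)); c=bot.calibration(n); print(n,c)
print(bot.state())
E
```

```text
top {'fx': 372.73437979649407, 'fy': 372.73437979649407, 'cx': 254.3587722433707, 'cy': 193.0451043303165, 'k1': 0.016607789743536605, 'pose': array([[ 0.02 ,  0.993, -0.116,  0.444],
       [-1.   ,  0.021,  0.003, -0.119],
       [ 0.005,  0.116,  0.993,  1.205],
       [ 0.   ,  0.   ,  0.   ,  1.   ]])}
scene {'fx': 459.202055823326, 'fy': 459.202055823326, 'cx': 262.4467502407927, 'cy': 195.02665623232966, 'k1': -0.0046551631779039, 'pose': array([[-0.792, -0.333,  0.511,  1.254],
       [ 0.61 , -0.417,  0.674,  0.761],
       [-0.011,  0.845,  0.534,  0.828],
       [ 0.   ,  0.   ,  0.   ,  1.   ]])}
{'t': 0.1, 'joint_positions': array([ 1.193,  0.092,  1.232,  0.   ,  1.82 , -0.057]), 'joint_velocities': array([-0.001, -0.001, -0.003,  0.   , -0.   ,  0.001]), 'joint_torque': array([  0.002, -44.786, -40.757,   0.07 ,   0.028,  -0.   ]), 'eef_pos': array([0.189, 0.569, 0.222]), 'tcp_rot': array([ 0.698,  0.112,  0.698, -0.114]), 'wrist_force': array([-0.729, -0.363, -0.065]), 'torque': array([-0.045, -0.076, -0.002]), 'opening': 0.08771938153500382}
```

View pics/top0b.png

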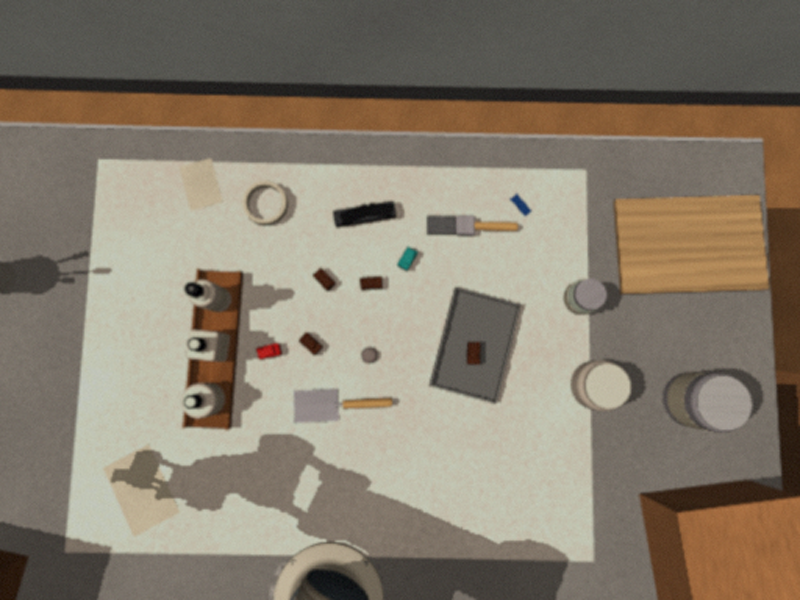

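View pics/scene0b.png

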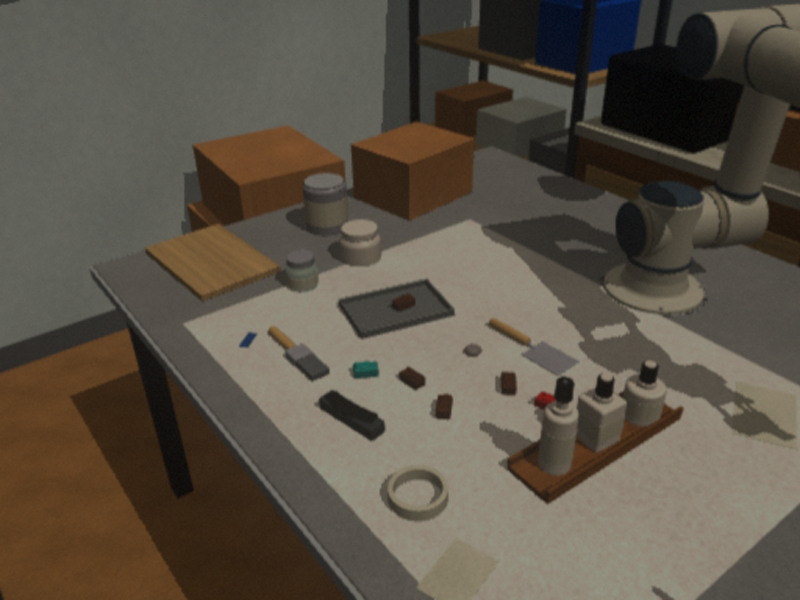

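The top view (800x600) shows the rack at the left with three bottles. The scene view tells them apart: tall is far at (200,290), square is in the middle at (203,345), and squat is near at (200,400).

Possible chips in the top view:
- Brown chips on the bench at (325,279), (371,283) and (311,344), plus the one in the tray at (474,352). These match the description.
- Look-alikes to leave alone: turquoise (407,258), red (269,351), blue (521,205), black driftwood (365,214) and the pebble (370,354).

Next I'll measure these and check my choice in one close crop.

```bash
cat > m.py <<'E'
from h import *
from scipy.optimize import least_squares
np.set_printoptions(precision=4,suppress=True)
def blobs(im,kind):
    hsv=cv2.cvtColor(im,cv2.COLOR_BGR2HSV); b,g,r=[im[...,i].astype(int) for i in range(3)]
    m=((r<95)&(r-b>12)&(r-g>8)&(g<45)) if kind=='chip' else (im.max(2)<42)
    n,l,s,c=cv2.connectedComponentsWithStats(m.astype(np.uint8),connectivity=4)
    return [(c[i],s[i],l==i) for i in range(1,n) if 25<s[i,4]<900]
def tri(a,b):
    A=[];B=[]
    for cam,p in(('top',a),('scene',b)):
        o,d=ray(cam,*p); d/=np.linalg.norm(d); M=np.eye(3)-np.outer(d,d); A.append(M);B.append(M@o)
    A=np.vstack(A);B=np.hstack(B); X=np.linalg.lstsq(A,B,rcond=None)[0]; return X,np.linalg.norm(A@X-B)
E
python3 - <<'E'
from m import *
T=cv2.imread('pics/top0.png');S=cv2.imread('pics/scene0.png')
for n,I in(('top',T),('scene',S)):
  for k in('chip','cap'):
    for c,s,m in blobs(I,k):
        if n=='top' and not(90<c[0]<345 and 120<c[1]<280): continue
        if n=='scene' and not(230<c[0]<450 and 180<c[1]<300): continue
        ys,xs=np.nonzero(m); p=at(n,*c,0.01)
        W=np.array([at(n,x,y,.01)[:2] for x,y in zip(xs,ys)]); w,v=np.linalg.eigh(np.cov(W.T)); 
        print(n,k,c,'box',s[:4],'A',s[4],'xy@z.01',p[:2],'yaw',np.degrees(np.arctan2(v[1,1],v[0,1])), 'sd',np.sqrt(w))
a=cv2.resize(T[160:280,110:360],(800,384),interpolation=cv2.INTER_CUBIC)
b=cv2.resize(S[180:330,210:460],(360,216),interpolation=cv2.INTER_CUBIC)
b2=cv2.resize(S[225:325,320:450],(281,216),interpolation=cv2.INTER_CUBIC)
out=np.zeros((600,800,3),np.uint8); out[:384]=a; out[384:,:360]=b; out[384:,360:641]=b2
cv2.imwrite('pics/crop1.png',np.clip(out*1.5,0,255).astype(np.uint8))
E
```

```text
top chip [207.7143 178.6883] box [202 173  12  12] A 77 xy@z.01 [0.6281 0.029 ] yaw 45.657475620232674 sd [0.0056 0.012 ]
top chip [151.0294 190.1078] box [146 175   9  33] A 102 xy@z.01 [0.587 0.21 ] yaw 179.9642578268227 sd [0.0059 0.0216]
top chip [237.2973 180.7973] box [231 178  13   7] A 74 xy@z.01 [ 0.6232 -0.067 ] yaw 97.04232393970408 sd [0.0057 0.0117]
top chip [126.5962 203.2692] box [124 197   6  13] A 52 xy@z.01 [0.5429 0.2857] yaw 179.99785397641173 sd [0.0039 0.0118]
top chip [146.7075 239.0949] box [139 209  13  62] A 253 xy@z.01 [0.4303 0.2153] yaw 178.08445078093177 sd [0.0065 0.0557]
top chip [198.8941 219.5882] box [193 214  13  12] A 85 xy@z.01 [0.4953 0.0525] yaw 49.19613976998585 sd [0.0061 0.0118]
top chip [302.8983 225.5763] box [299 219   9  14] A 118 xy@z.01 [ 0.483  -0.2803] yaw -179.78046996597465 sd [0.008  0.0124]
top chip [123.6462 237.4615] box [121 231   6  15] A 65 xy@z.01 [0.4341 0.2884] yaw 178.04487429903796 sd [0.0042 0.013 ]
top cap [234.375  136.5335] box [216 130  37  14] A 328 xy@z.01 [ 0.7699 -0.0537] yaw 101.38290763278947 sd [0.0093 0.033
[... 542 characters left out ...]
 10  15] A 107 xy@z.01 [0.6284 0.028 ] yaw 46.11698548671794 sd [0.0066 0.0154]
scene chip [346.119  257.7619] box [342 255  11   7] A 42 xy@z.01 [0.4889 0.1272] yaw 150.69682860979574 sd [0.0064 0.0068]
scene chip [376.645  292.4863] box [325 263 111  58] A 693 xy@z.01 [0.5266 0.2669] yaw 169.13355089994738 sd [0.0287 0.1013]
scene cap [414.337  239.3152] box [409 233  12  12] A 92 xy@z.01 [0.2758 0.1918] yaw -152.55925883255645 sd [0.0078 0.0139]
scene cap [360.4074 249.9111] box [355 242  12  16] A 135 xy@z.01 [0.433  0.1284] yaw -142.5345896895637 sd [0.0079 0.0182]
scene cap [386.1935 248.3548] box [381 242  11  12] A 93 xy@z.01 [0.3713 0.1685] yaw -146.36825902485106 sd [0.0077 0.0128]
```

View pics/crop1.png

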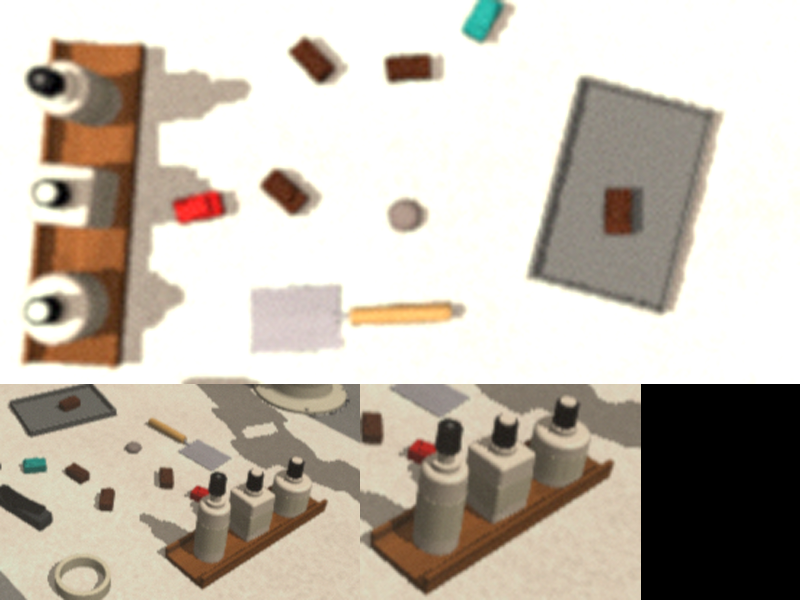

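The crop confirms it: the bench chips are brown, rough, and separate from the red and turquoise blocks. The tall bottle's cap shows its white spout, while the square (middle) and squat (near) caps are down. Now I'll work out cap and tray poses and write a move planner.

```bash
cat > plan.py <<'E'
from h import *
from scipy.spatial.transform import Rotation as R
np.set_printoptions(precision=4,suppress=True)
def cur():
    s=bot.state(); w,x,y,z=s['tcp_rot']; return s,np.array(s['eef_pos']),R.from_quat([x,y,z,w])
def info():
    s,p,r=cur(); M=r.as_matrix(); print('t',round(s['t'],2),'tcp',p,'jaw deg',np.degrees(np.arctan2(M[1,1],M[0,1])).round(1),'x',M[:,0],'open',s['opening'].round(4),'F',s['wrist_force'],'q6',s['joint_positions'][5].round(2))
def go(wps,step=.04):
    """wps: (xyz, jaw deg or None, grip[, n rows]); prints rows for step_arm, 5 per line"""
    _,p,r=cur(); rows=[]; down=lambda a:R.from_matrix(np.column_stack([[0,0,-1],[np.cos(a),np.sin(a),0],[np.sin(a),-np.cos(a),0]]))
    M=r.as_matrix(); a=np.arctan2(M[1,1],M[0,1])
    for w in wps:
        q,b,g=w[:3]; b=a if b is None else np.radians(b)
        d=(b-a+np.pi/2)%np.pi-np.pi/2; b=a+d; p0=p.copy()
        k=w[3] if len(w)>3 else max(1,int(np.ceil(max(np.linalg.norm(np.array(q)-p)/step,abs(np.degrees(d))/6.8))))
        for i in range(1,k+1):
            t=p0+(np.array(q)-p0)*i/k; rt=down(a+d*i/k)
            dx=np.round(r.inv().apply(t-p),3); rv=np.round(np.degrees((r.inv()*rt).as_rotvec()),1)
            rows.append([*dx,*rv,g]); p=p+r.apply(dx); r=r*R.from_rotvec(np.radians(rv))
        a=b
    for i in range(0,len(rows),5): print('['+', '.join(f'{v:g}' for x in rows[i:i+5] for v in x)+']')
E
python3 - <<'E'
from m import *
import plan
print('squat',at('scene',414.3,239.3,.101),'square',at('scene',386.2,248.35,.121))
for z in(.156,.161): print('tall',z,at('scene',360.4,249.9,z),at('top',124.8,185.5,z))
print('tri tall',tri((124.8,185.5),(360.4,249.9)))
C=[at('top',110+x/3.2,160+y/3.2,.018)[:2] for x,y in((583,78),(720,112),(668,312),(530,276))]; C=np.array(C)
print('tray',C.mean(0),C,np.linalg.norm(C-np.roll(C,1,0),axis=1)); d=C[0]-C[3]+C[1]-C[2]; print('yaw',np.degrees(np.arctan2(d[1],d[0])))
for a,b in(((207.7,178.7),(283.6,259.9)),((237.3,180.8),(264.1,241.2)),((198.9,219.6),(324.9,244.9)),((302.9,225.6),(258.65,193))): print(tri(a,b))
plan.info()
E
```

```text
squat [0.3847 0.2551 0.101 ] square [0.4911 0.249  0.121 ]
tall 0.156 [0.5796 0.2413 0.156 ] [0.5812 0.2443 0.156 ]
tall 0.161 [0.5846 0.2452 0.161 ] [0.5805 0.2425 0.161 ]
tri tall (array([0.5812, 0.2432, 0.158 ]), np.float64(0.0006560441128604463))
tray [ 0.4992 -0.2871] [[ 0.6141 -0.2441]
 [ 0.5826 -0.3816]
 [ 0.3839 -0.3294]
 [ 0.416  -0.1935]] [0.2044 0.1411 0.2055 0.1397]
yaw -14.517914953628997
(array([0.6284, 0.0287, 0.0103]), np.float64(0.0006548705363045125))
(array([ 0.6225, -0.0669,  0.0132]), np.float64(0.0004938671949106806))
(array([0.4956, 0.052 , 0.0111]), np.float64(0.0006450039794497944))
(array([ 0.482 , -0.2786,  0.0178]), np.float64(0.0012641880687711804))Traceback (most recent call last):
  File "<stdin>", line 9, in <module>
  File "plan.py", line 7, in info
    s,p,r=cur(); M=r.as_matrix(); print('t',round(s['t'],2),'tcp',p,'jaw deg',np.degrees(np.arctan2(M[1,1],M[0,1])).round(1),'x',M[:,0],'open',s['opening'].round(4),'F',s['wrist_force'],'q6',s['joint_positions'][5].round(2))
                                                                                                                                               ^^^^^^^^^^^^^^^^^^
AttributeError: 'float' object has no attribute 'round'
```

```bash
sed -i "s/s\['opening'\].round(4)/round(float(s['opening']),4)/; s/s\['joint_positions'\]\[5\].round(2)/s['joint_positions'].round(2)/" plan.py
python3 - <<'E'
from plan import *
info(); go([((.581,.243,.205),86.5,0)])
E
```

```text
t 0.1 tcp [0.1891 0.5692 0.2216] jaw deg 71.6 x [-0.0006 -0.0016 -1.    ] open 0.0877 F [-0.7292 -0.3634 -0.0647] q6 [ 1.19  0.09  1.23  0.    1.82 -0.06]
[0.001, -0.014, 0.037, -1.1, -0, 0.1, 0, 0.002, -0.015, 0.036, -1.2, -0, -0, 0, 0.001, -0.016, 0.036, -1.1, -0, -0, 0, 0.001, -0.016, 0.035, -1.2, -0, -0, 0, 0.001, -0.018, 0.036, -1.1, -0, -0, 0]
[0.002, -0.018, 0.034, -1.2, -0, -0, 0, 0.001, -0.018, 0.035, -1.1, -0, -0, 0, 0.001, -0.019, 0.034, -1.2, -0, -0, 0, 0.001, -0.02, 0.034, -1.1, -0, -0, 0, 0.002, -0.021, 0.033, -1.1, -0, -0, 0]
[0.001, -0.021, 0.033, -1.2, -0, -0, 0, 0.001, -0.022, 0.033, -1.1, -0, -0, 0, 0.002, -0.023, 0.032, -1.2, -0, -0, 0]
```

>>> step_arm(
  steps=[0.001, -0.014, 0.037, -1.1, 0, 0.1, 0, 0.002, -0.015, 0.036, -1.2, 0, 0, 0, 0.001, -0.016, 0.036, -1.1, 0, 0, 0, 0.001, -0.016, 0.035, -1.2, 0, 0, 0, 0.001, -0.018, 0.036, -1.1, 0, 0, 0],
)

```text
t: 0.52
eef_pos: [0.3411, 0.4422, 0.2159]
tcp_rot: [0.703, 0.078, 0.703, -0.077]
wrist_force: [0.4, -0.5, -0.0]
opening: 0.0579
```

>>> step_arm(
  steps=[0.002, -0.018, 0.034, -1.2, 0, 0, 0, 0.001, -0.018, 0.035, -1.1, 0, 0, 0, 0.001, -0.019, 0.034, -1.2, 0, 0, 0, 0.001, -0.02, 0.034, -1.1, 0, 0, 0, 0.002, -0.021, 0.033, -1.1, 0, 0, 0],
)

```text
t: 0.93
eef_pos: [0.4916, 0.3169, 0.2091]
tcp_rot: [0.706, 0.043, 0.706, -0.042]
wrist_force: [-0.5, -0.1, -0.5]
opening: 0.025
```

>>> step_arm(
  steps=[0.001, -0.021, 0.033, -1.2, 0, 0, 0, 0.001, -0.022, 0.033, -1.1, 0, 0, 0, 0.002, -0.023, 0.032, -1.2, 0, 0, 0, 0, 0, 0, 0, 0, 0, 0, 0, 0, 0, 0, 0, 0, 0],
)

```text
t: 1.35
eef_pos: [0.5821, 0.2411, 0.2036]
tcp_rot: [0.706, 0.023, 0.707, -0.023]
wrist_force: [-0.9, 0.2, -0.2]
opening: 0.0003
```

Run:
```python
from plan import *
info(); S=bot.read_camera('scene'); T=bot.read_camera('top')
cv2.imwrite('pics/s2.png',S); cv2.imwrite('pics/t2.png',T)
out=np.hstack([cv2.resize(S[190:300,330:450],(436,400),interpolation=cv2.INTER_CUBIC),cv2.resize(T[150:270,90:190],(333,400),interpolation=cv2.INTER_CUBIC)])
cv2.imwrite('pics/c2.png',np.clip(out*1.6,0,255).astype(np.uint8))
print(px('scene',cur()[1]),px('top',cur()[1]))
go([((.581,.243,.178),86.5,0)])
```

```text
t 1.35 tcp [0.5821 0.2411 0.2036] jaw deg 86.3 x [-0.0021  0.0008 -1.    ] open 0.0003 F [-0.8937  0.2428 -0.1554] q6 [ 0.34  0.17  1.18  0.    1.79 -1.17]
[362.9527 233.443 ] [118.9791 183.2   ]
[0.027, -0, 0, 0, -0, -0.1, 0]
```

View pics/c2.png

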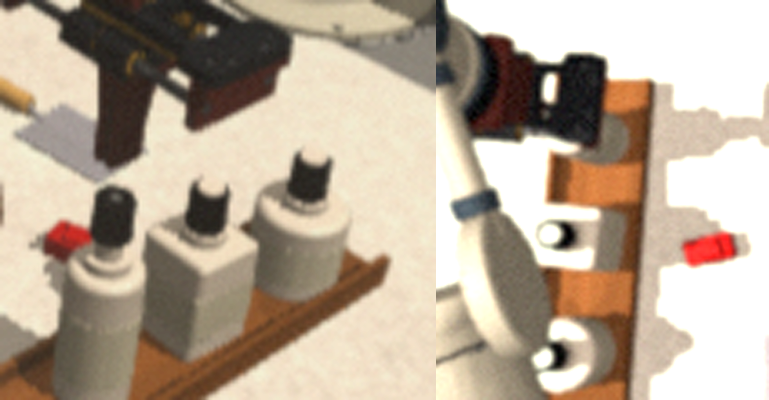

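The fingertips sit above the tall cap at crop (118,165), with the cap top at (115,190). That cap is raised, with its spout and collar visible. The red block lies well clear of it. I'll descend gently.

>>> step_arm(
  steps=[0.024, 0.001, 0, 0, 0, 0, 0, 0, 0, 0, 0, 0, 0, 0],
)

```text
t: 1.62
eef_pos: [0.5792, 0.2451, 0.1778]
tcp_rot: [0.705, 0.021, 0.708, -0.021]
wrist_force: [-0.1, -1.6, -1.4]
opening: 0.0008
```

Run:
```python
from plan import *
info(); print(at('scene',361.6,242,.173), px('scene',(.582,.243,.173)))
```

```text
t 1.62 tcp [0.5792 0.2451 0.1778] jaw deg 86.6 x [-0.0041  0.0005 -1.    ] open 0.0008 F [-0.0502 -1.5619 -1.4392] q6 [ 0.35  0.17  1.23  0.    1.75 -1.17]
[0.5731 0.2368 0.173 ] [360.9848 244.8346]
```

>>> step_arm(
  steps=[0.004, 0, 0, 0, 0, 0, 0, 0.004, 0, 0, 0, 0, 0, 0, 0.003, 0, 0, 0, 0, 0, 0, 0, 0, 0, 0, 0, 0, 0],
)

```text
t: 1.95
eef_pos: [0.5806, 0.245, 0.1718]
tcp_rot: [0.707, 0.022, 0.706, -0.02]
wrist_force: [-1.0, 0.5, -0.1]
opening: 0.0005
```

>>> step_arm(
  steps=[0.003, 0, 0, 0, 0, 0, 0, 0.002, 0, 0, 0, 0, 0, 0, 0, 0, 0, 0, 0, 0, 0],
)

```text
t: 2.2
eef_pos: [0.5809, 0.2449, 0.1669]
tcp_rot: [0.707, 0.022, 0.706, -0.02]
wrist_force: [-2.8, 1.5, 2.5]
opening: -0.0001
```

>>> step_arm(
  steps=[0.002, 0, 0, 0, 0, 0, 0, 0, 0, 0, 0, 0, 0, 0],
)

```text
t: 2.37
eef_pos: [0.581, 0.2448, 0.1649]
tcp_rot: [0.707, 0.022, 0.706, -0.02]
wrist_force: [-3.7, 1.3, 3.6]
opening: 0.0004
```

>>> step_arm(
  steps=[0.002, 0, 0, 0, 0, 0, 0, 0, 0, 0, 0, 0, 0, 0],
)

```text
t: 2.53
eef_pos: [0.581, 0.2448, 0.1629]
tcp_rot: [0.707, 0.022, 0.706, -0.02]
wrist_force: [-4.1, 2.4, 4.7]
opening: 0.0006
```

>>> step_arm(
  steps=[0.002, 0, 0, 0, 0, 0, 0, 0, 0, 0, 0, 0, 0, 0],
)

```text
t: 2.7
eef_pos: [0.581, 0.2448, 0.1613]
tcp_rot: [0.707, 0.022, 0.706, -0.02]
wrist_force: [-3.8, 1.2, 6.6]
opening: 0.0005
```

>>> step_arm(
  steps=[0.002, 0, 0, 0, 0, 0, 0, 0, 0, 0, 0, 0, 0, 0],
)

```text
t: 2.87
eef_pos: [0.5811, 0.2449, 0.1613]
tcp_rot: [0.708, 0.022, 0.706, -0.02]
wrist_force: [-6.5, 0.2, 11.7]
opening: 0.0003
```

>>> step_arm(
  steps=[0.002, 0, 0, 0, 0, 0, 0, 0, 0, 0, 0, 0, 0, 0, -0.015, 0, 0, 0, 0, 0, 0, -0.028, 0, 0, 0, 0, 0, 0, 0, 0, 0, 0, 0, 0, 0],
)

```text
t: 3.28
eef_pos: [0.5828, 0.2446, 0.2047]
tcp_rot: [0.71, 0.023, 0.704, -0.02]
wrist_force: [0.2, -0.7, 2.2]
opening: 0.0004
```

Run:
```python
from plan import *
info(); go([((.605,.136,.16),25,.06),((.628,.029,.07),-44,.06)])
```

```text
t 3.28 tcp [0.5828 0.2446 0.2047] jaw deg 86.5 x [ 0.0092  0.0044 -0.9999] open 0.0004 F [ 0.1739 -0.6844  2.1724] q6 [ 0.34  0.17  1.18  0.    1.78 -1.17]
[0.004, -0.011, 0.003, 6.2, 0.5, -0.3, 0.06, 0.005, -0.01, 0.004, 6.1, -0, -0, 0.06, 0.004, -0.01, 0.005, 6.2, -0, -0, 0.06, 0.005, -0.009, 0.006, 6.1, -0, -0, 0.06, 0.004, -0.009, 0.007, 6.2, -0, -0, 0.06]
[0.005, -0.007, 0.008, 6.1, -0, -0, 0.06, 0.004, -0.007, 0.009, 6.2, -0, -0, 0.06, 0.005, -0.006, 0.009, 6.1, -0, -0, 0.06, 0.004, -0.005, 0.01, 6.2, -0, -0, 0.06, 0.005, -0.004, 0.011, 6.1, -0, -0, 0.06]
[0.008, -0.002, 0.01, 6.3, -0, -0, 0.06, 0.008, -0.001, 0.01, 6.3, -0, 0, 0.06, 0.008, -0, 0.009, 6.2, -0, 0, 0.06, 0.009, 0.001, 0.01, 6.3, -0, 0, 0.06, 0.008, 0.002, 0.01, 6.3, -0, 0, 0.06]
[0.008, 0.003, 0.01, 6.3, -0, 0, 0.06, 0.008, 0.004, 0.009, 6.2, -0, 0, 0.06, 0.008, 0.005, 0.008, 6.3, -0, 0, 0.06, 0.008, 0.006, 0.008, 6.3, -0, 0, 0.06, 0.008, 0.007, 0.007, 6.3, -0, 0, 0.06]
[0.009, 0.008, 0.006, 6.2, -0, 0, 0.06]
```

>>> step_arm(
  steps=[0.004, -0.011, 0.003, 6.2, 0.5, -0.3, 0.06, 0.005, -0.01, 0.004, 6.1, 0, 0, 0.06, 0.004, -0.01, 0.005, 6.2, 0, 0, 0.06, 0.005, -0.009, 0.006, 6.1, 0, 0, 0.06, 0.004, -0.009, 0.007, 6.2, 0, 0, 0.06],
)

```text
t: 3.7
eef_pos: [0.5922, 0.1891, 0.1757]
tcp_rot: [0.673, 0.208, 0.678, -0.212]
wrist_force: [0.9, -0.1, 0.6]
opening: 0.0304
```

>>> step_arm(
  steps=[0.005, -0.007, 0.008, 6.1, 0, 0, 0.06, 0.004, -0.007, 0.009, 6.2, 0, 0, 0.06, 0.005, -0.006, 0.009, 6.1, 0, 0, 0.06, 0.004, -0.005, 0.01, 6.2, 0, 0, 0.06, 0.005, -0.004, 0.011, 6.1, 0, 0, 0.06],
)

```text
t: 4.12
eef_pos: [0.6032, 0.1343, 0.1531]
tcp_rot: [0.594, 0.379, 0.597, -0.384]
wrist_force: [-0.3, -0.1, 0.3]
opening: 0.0594
```

>>> step_arm(
  steps=[0.008, -0.002, 0.01, 6.3, 0, 0, 0.06, 0.008, -0.001, 0.01, 6.3, 0, 0, 0.06, 0.008, 0, 0.009, 6.2, 0, 0, 0.06, 0.009, 0.001, 0.01, 6.3, 0, 0, 0.06, 0.008, 0.002, 0.01, 6.3, 0, 0, 0.06],
)

```text
t: 4.53
eef_pos: [0.6134, 0.0859, 0.1117]
tcp_rot: [-0.469, -0.525, -0.471, 0.531]
wrist_force: [0.1, -0.3, -0.4]
opening: 0.0602
```

>>> step_arm(
  steps=[0.008, 0.003, 0.01, 6.3, 0, 0, 0.06, 0.008, 0.004, 0.009, 6.2, 0, 0, 0.06, 0.008, 0.005, 0.008, 6.3, 0, 0, 0.06, 0.008, 0.006, 0.008, 6.3, 0, 0, 0.06, 0.008, 0.007, 0.007, 6.3, 0, 0, 0.06],
)

```text
t: 4.95
eef_pos: [0.6234, 0.0372, 0.0719]
tcp_rot: [-0.309, -0.633, -0.31, 0.639]
wrist_force: [0.9, -0.2, 0.1]
opening: 0.0602
```

>>> step_arm(
  steps=[0.009, 0.008, 0.006, 6.2, 0, 0, 0.06, 0, 0, 0, 0, 0, 0, 0.06, 0, 0, 0, 0, 0, 0, 0.06],
)

```text
t: 5.2
eef_pos: [0.6254, 0.0279, 0.0627]
tcp_rot: [-0.277, -0.647, -0.278, 0.654]
wrist_force: [-0.3, 0.5, -0.4]
opening: 0.06
```

Run:
```python
from plan import *
info(); go([((.6282,.0288,.006),-44,.06)],.025)
```

```text
t 5.2 tcp [0.6254 0.0279 0.0627] jaw deg -43.8 x [-0.0098 -0.0024 -0.9999] open 0.06 F [-0.3286  0.5423 -0.3604] q6 [-0.01  0.2   1.4  -0.    1.56  0.76]
[0.019, 0.001, -0.001, 0.1, 0.5, 0.3, 0.06, 0.019, 0, -0.001, 0, -0, 0, 0.06, 0.019, 0, -0.001, 0.1, -0, 0, 0.06]
```

>>> step_arm(
  steps=[0.019, 0.001, -0.001, 0, 0, 0, 0.06, 0.019, 0.001, -0.001, 0, 0, 0, 0.06, 0.018, 0, -0.001, 0, 0, 0, 0.06, 0, 0, 0, 0, 0, 0, 0.06],
)

```text
t: 5.53
eef_pos: [0.6267, 0.0296, 0.0038]
tcp_rot: [-0.276, -0.645, -0.279, 0.655]
wrist_force: [-0.7, 0.3, -0.8]
opening: 0.0598
```

>>> step_arm(
  steps=[0, 0, 0, 0, 0, 0, 0.02, 0, 0, 0, 0, 0, 0, 0.015, 0, 0, 0, 0, 0, 0, 0.015, 0, 0, 0, 0, 0, 0, 0.015, 0, 0, 0, 0, 0, 0, 0.015],
)

```text
t: 5.95
eef_pos: [0.6295, 0.0287, 0.0088]
tcp_rot: [-0.276, -0.648, -0.277, 0.653]
wrist_force: [0.7, -0.5, -0.5]
opening: 0.0303
```

>>> step_arm(
  steps=[0, 0, 0, 0, 0, 0, 0.015, -0.03, 0, 0, 0, 0, 0, 0.015, -0.035, 0, 0, 0, 0, 0, 0.015, 0, 0, 0, 0, 0, 0, 0.015],
)

```text
t: 6.28
eef_pos: [0.6328, 0.0288, 0.0809]
tcp_rot: [0.278, 0.651, 0.275, -0.65]
wrist_force: [1.5, -0.1, 2.0]
opening: 0.0256
```

Run:
```python
from plan import *
info(); go([((.560,-.270,.07),-14.5,.015),((.560,-.270,.015),-14.5,.015,3)])
```

```text
t 6.28 tcp [0.6328 0.0288 0.0809] jaw deg -44.0 x [ 0.0028 -0.0026 -1.    ] open 0.0256 F [ 1.51   -0.0629  2.0399] q6 [-0.01  0.2   1.37 -0.    1.58  0.76]
[0.001, 0.019, 0.033, -3.7, 0, -0.2, 0.015, 0.002, 0.018, 0.035, -3.7, 0, -0, 0.015, 0.001, 0.015, 0.035, -3.7, 0, -0, 0.015, 0.002, 0.012, 0.036, -3.6, 0, -0, 0.015, 0.001, 0.01, 0.037, -3.7, 0, -0, 0.015]
[0.001, 0.008, 0.038, -3.7, 0, -0, 0.015, 0.002, 0.006, 0.038, -3.7, 0, -0, 0.015, 0.001, 0.003, 0.038, -3.7, 0, -0, 0.015, 0.018, -0, 0, 0, 0, -0, 0.015, 0.019, -0, 0, 0, 0, -0, 0.015]
[0.018, -0, 0, 0, 0, -0, 0.015]
```

>>> step_arm(
  steps=[0.001, 0.019, 0.033, -3.7, 0, 0, 0.015, 0.002, 0.018, 0.035, -3.7, 0, 0, 0.015, 0.001, 0.015, 0.035, -3.7, 0, 0, 0.015, 0.002, 0.012, 0.036, -3.6, 0, 0, 0.015, 0.001, 0.01, 0.037, -3.7, 0, 0, 0.015],
)

```text
t: 6.7
eef_pos: [0.5829, -0.159, 0.0665]
tcp_rot: [-0.377, -0.595, -0.379, 0.601]
wrist_force: [1.2, 1.1, -0.4]
opening: 0.0259
```

>>> step_arm(
  steps=[0.001, 0.008, 0.038, -3.7, 0, 0, 0.015, 0.002, 0.006, 0.038, -3.7, 0, 0, 0.015, 0.001, 0.003, 0.038, -3.7, 0, 0, 0.015, 0, 0, 0, 0, 0, 0, 0.015],
)

```text
t: 7.03
eef_pos: [0.5543, -0.2763, 0.0627]
tcp_rot: [-0.432, -0.556, -0.433, 0.564]
wrist_force: [0.5, 0.3, -0.5]
opening: 0.0256
```

Run:
```python
from plan import *
info();info(); go([((.560,-.270,.015),-14.5,.015,3)])
```

```text
t 7.03 tcp [ 0.5543 -0.2763  0.0627] jaw deg -14.6 x [-0.0096 -0.0057 -0.9999] open 0.0256 F [ 0.4706  0.3095 -0.5414] q6 [-0.51  0.18  1.42 -0.01  1.55 -0.26]
t 7.03 tcp [ 0.5543 -0.2763  0.0627] jaw deg -14.6 x [-0.0096 -0.0057 -0.9999] open 0.0256 F [ 0.4706  0.3095 -0.5414] q6 [-0.51  0.18  1.42 -0.01  1.55 -0.26]
[0.016, 0.001, -0.003, -0, 0.5, 0.4, 0.015, 0.016, 0.002, -0.002, -0.1, -0, 0, 0.015, 0.016, 0.001, -0.003, -0, -0, 0, 0.015]
```

>>> step_arm(
  steps=[0.016, 0.001, -0.003, 0, 0, 0, 0.015, 0.016, 0.002, -0.002, 0, 0, 0, 0.015, 0.012, 0.001, -0.003, 0, 0, 0, 0.015, 0, 0, 0, 0, 0, 0, 0.015, 0, 0, 0, 0, 0, 0, 0.015],
)

```text
t: 7.45
eef_pos: [0.5618, -0.2623, 0.0179]
tcp_rot: [-0.431, -0.556, -0.435, 0.562]
wrist_force: [0.5, -0.6, -1.7]
opening: 0.0256
```

>>> step_arm(
  steps=[0.002, 0, 0, 0, 0, 0, 0.015, 0, 0, 0, 0, 0, 0, 0.015, 0, 0, 0, 0, 0, 0, 0.015],
)

```text
t: 7.7
eef_pos: [0.5626, -0.2632, 0.0178]
tcp_rot: [-0.432, -0.556, -0.434, 0.562]
wrist_force: [0.8, 0.0, 0.1]
opening: 0.0258
```

>>> step_arm(
  steps=[0.001, 0, 0.006, 0, 0, 0, 0.015, 0.001, 0, 0, 0, 0, 0, 0.015, 0.001, 0, 0, 0, 0, 0, 0.015, 0, 0, 0, 0, 0, 0, 0.015],
)

```text
t: 8.03
eef_pos: [0.5604, -0.2691, 0.0136]
tcp_rot: [-0.432, -0.556, -0.434, 0.562]
wrist_force: [0.2, 0.1, 0.6]
opening: 0.0257
```

>>> step_arm(
  steps=[0, 0, 0, 0, 0, 0, 0.045, 0, 0, 0, 0, 0, 0, 0.045, 0, 0, 0, 0, 0, 0, 0.045, -0.03, 0, 0, 0, 0, 0, 0.045, -0.03, 0, 0, 0, 0, 0, 0.05],
)

```text
t: 8.45
eef_pos: [0.5596, -0.2678, 0.0717]
tcp_rot: [-0.43, -0.555, -0.436, 0.563]
wrist_force: [0.9, 0.3, 0.4]
opening: 0.0482
```

>>> step_arm(
  steps=[0, 0, 0, 0, 0, 0, 0.06, 0, 0, 0, 0, 0, 0, 0.06],
)

```text
t: 8.62
eef_pos: [0.5626, -0.2694, 0.0768]
tcp_rot: [-0.434, -0.557, -0.432, 0.561]
wrist_force: [-0.0, 0.5, -0.5]
opening: 0.0584
```

Run:
```python
from plan import *
info(); go([((.622,-.067,.065),5,.06)])
```

```text
t 8.62 tcp [ 0.5626 -0.2694  0.0768] jaw deg -14.5 x [-0.004  -0.0051 -1.    ] open 0.0584 F [-0.0425  0.535  -0.4509] q6 [-0.5   0.18  1.4  -0.01  1.57 -0.24]
[0.002, 0.001, -0.035, -3.2, 0.3, 0.2, 0.06, 0.002, 0.003, -0.035, -3.3, 0, -0, 0.06, 0.002, 0.005, -0.035, -3.2, 0, -0, 0.06, 0.002, 0.007, -0.034, -3.3, 0, -0, 0.06, 0.002, 0.01, -0.034, -3.2, 0, -0, 0.06]
[0.001, 0.01, -0.034, -3.3, 0, -0, 0.06]
```

>>> step_arm(
  steps=[0.002, 0.001, -0.035, -3.2, 0, 0, 0.06, 0.002, 0.003, -0.035, -3.3, 0, 0, 0.06, 0.002, 0.005, -0.035, -3.2, 0, 0, 0.06, 0.002, 0.007, -0.034, -3.3, 0, 0, 0.06, 0.002, 0.01, -0.034, -3.2, 0, 0, 0.06],
)

```text
t: 9.03
eef_pos: [0.6103, -0.0988, 0.061]
tcp_rot: [0.506, 0.489, 0.51, -0.495]
wrist_force: [-0.0, 0.0, -0.1]
opening: 0.06
```

>>> step_arm(
  steps=[0.001, 0.01, -0.034, -3.3, 0, 0, 0.06, 0, 0, 0, 0, 0, 0, 0.06, 0, 0, 0, 0, 0, 0, 0.06, 0, 0, 0, 0, 0, 0, 0.06],
)

```text
t: 9.37
eef_pos: [0.6193, -0.0663, 0.0604]
tcp_rot: [0.519, 0.474, 0.524, -0.481]
wrist_force: [-0.2, -0.3, -0.2]
opening: 0.0598
```

Run:
```python
from plan import *
info(); go([((.622,-.067,.006),5,.06,3)])
S=bot.read_camera('scene'); T=bot.read_camera('top')
cv2.imwrite('pics/s3.png',S); cv2.imwrite('pics/t3.png',T)
from m import blobs
for n,I in(('top',T),('scene',S)):
  for c,s,m in blobs(I,'chip'):
    if s[4]<200 and ((n=='top' and c[0]>190) or (n=='scene' and c[0]<340 and c[1]>170)): print(n,c,s[4],at(n,*c,.01))
```

```text
t 9.37 tcp [ 0.6193 -0.0663  0.0604] jaw deg 5.0 x [-0.0108 -0.0029 -0.9999] open 0.0598 F [-0.1579 -0.2974 -0.2444] q6 [-0.16  0.19  1.41 -0.    1.55 -0.25]
[0.018, 0.001, 0, 0, 0.1, 0.6, 0.06, 0.018, 0.001, 0.001, 0, 0, 0, 0.06, 0.018, 0.001, -0, 0, 0, 0, 0.06]
top [232.622  184.3293] 82 [ 0.6114 -0.0522  0.01  ]
top [299.2294 201.4495] 109 [ 0.5602 -0.2681  0.01  ]
top [201.2903 220.3548] 31 [0.493  0.0448 0.01  ]
top [303.0714 225.6071] 112 [ 0.4829 -0.2808  0.01  ]
scene [250.2   214.475] 40 [ 0.5711 -0.2036  0.01  ]
scene [256.9375 224.125 ] 48 [ 0.5856 -0.1495  0.01  ]
scene [264.0568 241.0682] 88 [ 0.6195 -0.0705  0.01  ]
scene [324.8646 245.0938] 96 [0.4956 0.0513 0.01  ]
```

>>> step_arm(
  steps=[0.018, 0.001, 0, 0, 0, 0, 0.06, 0.018, 0.001, 0.001, 0, 0, 0, 0.06, 0.018, 0.001, 0, 0, 0, 0, 0.06, 0, 0, 0, 0, 0, 0, 0.06, 0, 0, 0, 0, 0, 0, 0.06],
)

```text
t: 9.88
eef_pos: [0.6214, -0.0681, 0.0066]
tcp_rot: [0.518, 0.475, 0.523, -0.481]
wrist_force: [0.9, 0.6, 0.3]
opening: 0.0601
```

>>> step_arm(
  steps=[0, 0, 0, 0, 0, 0, 0.02, 0, 0, 0, 0, 0, 0, 0.015, 0, 0, 0, 0, 0, 0, 0.015, 0, 0, 0, 0, 0, 0, 0.015, 0, 0, 0, 0, 0, 0, 0.015],
)

```text
t: 10.3
eef_pos: [0.623, -0.0671, 0.0085]
tcp_rot: [0.52, 0.475, 0.523, -0.48]
wrist_force: [0.4, 0.1, -0.5]
opening: 0.0302
```

>>> step_arm(
  steps=[0, 0, 0, 0, 0, 0, 0.015, -0.03, 0, 0, 0, 0, 0, 0.015, -0.035, 0, 0, 0, 0, 0, 0.015, 0, 0, 0, 0, 0, 0, 0.015, 0, 0, 0, 0, 0, 0, 0.015],
)

```text
t: 10.72
eef_pos: [0.625, -0.067, 0.0762]
tcp_rot: [0.522, 0.476, 0.521, -0.479]
wrist_force: [0.3, 0.8, 0.2]
opening: 0.0258
```

Run:
```python
from plan import *
info(); go([((.544,-.332,.072),-14.5,.015)])
```

```text
t 10.72 tcp [ 0.625  -0.067   0.0762] jaw deg 5.0 x [-0.0028 -0.0035 -1.    ] open 0.0258 F [0.2527 0.7613 0.1966] q6 [-0.16  0.19  1.38 -0.    1.57 -0.25]
[0.001, -0.015, 0.037, 2.8, 0.2, 0.2, 0.015, 0, -0.013, 0.037, 2.8, -0, -0, 0.015, 0.001, -0.011, 0.038, 2.8, -0, -0, 0.015, 0.001, -0.009, 0.038, 2.8, -0, -0, 0.015, 0, -0.008, 0.039, 2.7, -0, -0, 0.015]
[0.001, -0.005, 0.04, 2.8, -0, -0, 0.015, 0, -0.004, 0.039, 2.8, -0, -0, 0.015]
```

>>> step_arm(
  steps=[0.001, -0.015, 0.037, 2.8, 0, 0, 0.015, 0, -0.013, 0.037, 2.8, 0, 0, 0.015, 0.001, -0.011, 0.038, 2.8, 0, 0, 0.015, 0.001, -0.009, 0.038, 2.8, 0, 0, 0.015, 0, -0.008, 0.039, 2.7, 0, 0, 0.015],
)

```text
t: 11.13
eef_pos: [0.5637, -0.2566, 0.0687]
tcp_rot: [-0.457, -0.534, -0.462, 0.541]
wrist_force: [1.2, -0.5, -0.1]
opening: 0.0257
```

>>> step_arm(
  steps=[0.001, -0.005, 0.04, 2.8, 0, 0, 0.015, 0, -0.004, 0.039, 2.8, 0, 0, 0.015, 0, 0, 0, 0, 0, 0, 0.015, 0, 0, 0, 0, 0, 0, 0.015, 0, 0, 0, 0, 0, 0, 0.015],
)

```text
t: 11.55
eef_pos: [0.5418, -0.3311, 0.0686]
tcp_rot: [-0.431, -0.556, -0.435, 0.562]
wrist_force: [0.6, 0.4, -0.3]
opening: 0.0257
```

Run:
```python
from plan import *
info(); go([((.544,-.332,.015),-14.5,.015,4)])
```

```text
t 11.55 tcp [ 0.5418 -0.3311  0.0686] jaw deg -14.5 x [-0.0103 -0.0007 -0.9999] open 0.0257 F [ 0.6059  0.4187 -0.2925] q6 [-0.6   0.22  1.37 -0.01  1.57 -0.35]
[0.013, 0.001, 0, 0, 0.2, 0.6, 0.015, 0.014, 0, 0, 0, -0, -0, 0.015, 0.013, 0.001, 0, 0, -0, -0, 0.015, 0.014, 0, 0, 0, -0, -0, 0.015]
```

>>> step_arm(
  steps=[0.013, 0.001, 0, 0, 0, 0, 0.015, 0.014, 0, 0, 0, 0, 0, 0.015, 0.013, 0.001, 0, 0, 0, 0, 0.015, 0.014, 0, 0, 0, 0, 0, 0.015, 0, 0, 0, 0, 0, 0, 0.015],
)

```text
t: 11.97
eef_pos: [0.5431, -0.331, 0.0123]
tcp_rot: [-0.431, -0.555, -0.436, 0.562]
wrist_force: [0.0, -0.3, -0.3]
opening: 0.026
```

>>> step_arm(
  steps=[0, 0, 0, 0, 0, 0, 0.015, 0, 0, 0, 0, 0, 0, 0.045, 0, 0, 0, 0, 0, 0, 0.045, 0, 0, 0, 0, 0, 0, 0.045, -0.03, 0, 0, 0, 0, 0, 0.045],
)

```text
t: 12.38
eef_pos: [0.5408, -0.3304, 0.0395]
tcp_rot: [-0.428, -0.555, -0.438, 0.563]
wrist_force: [-0.8, 0.8, -0.3]
opening: 0.0444
```

>>> step_arm(
  steps=[-0.03, 0, 0, 0, 0, 0, 0.06, -0.04, 0, 0, 0, 0, 0, 0.06, -0.04, 0, 0, 0, 0, 0, 0.06, 0, 0, 0, 0, 0, 0, 0.06, 0, 0, 0, 0, 0, 0, 0.06],
)

```text
t: 12.8
eef_pos: [0.5463, -0.3332, 0.1609]
tcp_rot: [-0.435, -0.557, -0.431, 0.561]
wrist_force: [0.1, 0.4, -1.4]
opening: 0.0598
```

Run:
```python
from m import *
import plan; plan.info()
S=bot.read_camera('scene'); T=bot.read_camera('top')
cv2.imwrite('pics/s4.png',S); cv2.imwrite('pics/t4.png',T)
for n,I in(('top',T),('scene',S)):
  for k in('chip','cap'):
   for c,s,m in blobs(I,k):
    if s[4]<200 and ((n=='top' and 190<c[0]<350) or (n=='scene' and 170<c[1]<300)): print(n,k,c,s,at(n,*c,.01))
out=np.zeros((600,800,3),np.uint8)
out[:400]=cv2.resize(S[190:310,220:460],(800,400),interpolation=cv2.INTER_CUBIC)
out[400:,:400]=cv2.resize(T[160:280,110:350],(400,200),interpolation=cv2.INTER_CUBIC)
cv2.imwrite('pics/c4.png',np.clip(out*1.6,0,255).astype(np.uint8))
```

```text
t 12.8 tcp [ 0.5463 -0.3332  0.1609] jaw deg -14.5 x [-0.002  -0.0071 -1.    ] open 0.0598 F [ 0.1177  0.4225 -1.3989] q6 [-0.6   0.19  1.23 -0.01  1.72 -0.35]
top chip [299.3529 201.5294] [292 197  15  10 102] [ 0.56   -0.2685  0.01  ]
top chip [335.0769 209.6364] [325 200  28  16 143] [ 0.5362 -0.3833  0.01  ]
top chip [198.8902 219.6098] [193 214  13  12  82] [0.4953 0.0525 0.01  ]
scene chip [238.1824 197.5535] [229 188  18  21 159] [ 0.5441 -0.3076  0.01  ]
scene chip [258.4946 193.0108] [251 189  15  10  93] [ 0.4744 -0.2882  0.01  ]
scene chip [324.8    245.1789] [321 239   9  13  95] [0.496  0.0515 0.01  ]
scene chip [345.975 257.7  ] [342 255  10   7  40] [0.489  0.1268 0.01  ]
scene cap [414.3086 239.5556] [409 234  11  11  81] [0.2768 0.1924 0.01  ]
scene cap [386.0889 248.3778] [381 242  11  12  90] [0.3717 0.1684 0.01  ]
scene cap [359.6082 256.2577] [354 250  12  12  97] [0.4553 0.1457 0.01  ]
```

View pics/c4.png

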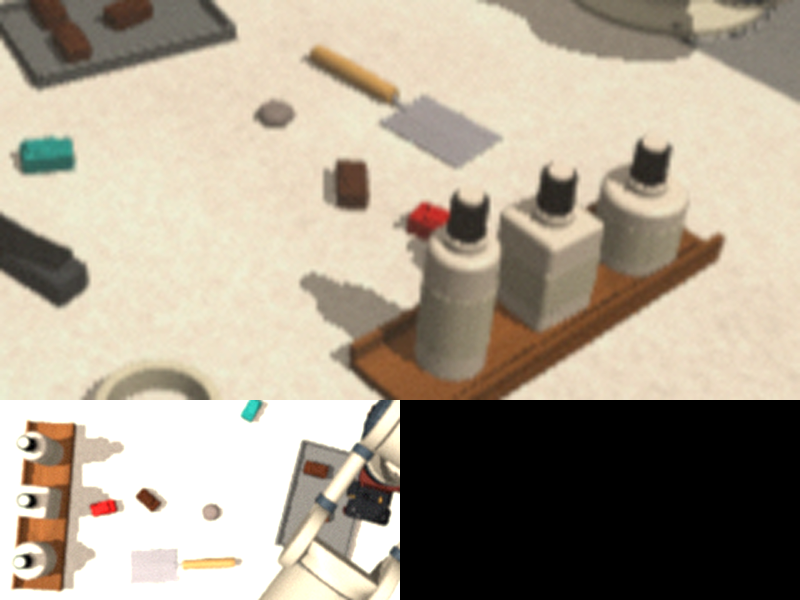

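The scene crop shows the tall cap down at (468,215), like the other two, and the tray now holding three chips at (45,10), (72,42) and (128,12). The spare chip is at (352,183), with the red, turquoise, pebble and knife undisturbed. Next is the square cap.

Run:
```python
from m import *
import plan
for dz in(.0,.003,.006,.009):
    print(dz,[at('scene',*p,z-dz)[:2] for p,z in(((359.6,256.26),.146),((386.1,248.37),.121),((414.3,239.5),.101))])
# second view: cap tops in top image = bright disc over dark; print via crop
T=cv2.imread('pics/t4.png'); 
hi=cv2.cvtColor(T,cv2.COLOR_BGR2GRAY)
for y0,y1,z in((175,195,.146),(210,226,.121),(245,262,.101)):
    ys,xs=np.nonzero(hi[y0:y1,112:140]<60); c=(xs.mean()+112,ys.mean()+y0); print(c,len(xs),at('top',*c,z))
cv2.imwrite('pics/c5.png',cv2.resize(np.clip(T[165:280,110:165]*1.3,0,255).astype(np.uint8),(285,600),interpolation=cv2.INTER_CUBIC))
plan.go([((.54,-.1,.22),40,.05),((.484,.15,.22),86.5,.05),((.483,.249,.18),86.5,.05)])
```

```text
0.0 [array([0.5881, 0.2481]), array([0.4914, 0.2489]), array([0.3853, 0.2556])]
0.003 [array([0.5852, 0.2458]), array([0.4881, 0.2467]), array([0.3818, 0.2535])]
0.006 [array([0.5823, 0.2436]), array([0.4849, 0.2445]), array([0.3782, 0.2514])]
0.009 [array([0.5794, 0.2413]), array([0.4817, 0.2423]), array([0.3746, 0.2493])]
(np.float64(128.73076923076923), np.float64(183.6346153846154)) 52 [0.5881 0.2369 0.146 ]
(np.float64(129.0), np.float64(220.29032258064515)) 31 [0.4846 0.2382 0.121 ]
(np.float64(128.58536585365854), np.float64(253.609756097561)) 41 [0.3885 0.2401 0.101 ]
[-0.007, -0.007, -0.025, -6.1, 0.2, 0.5, 0.05, -0.007, -0.004, -0.025, -6, 0, -0, 0.05, -0.008, -0.002, -0.026, -6.1, 0, -0, 0.05, -0.007, 0.001, -0.026, -6, 0, 0, 0.05, -0.007, 0.004, -0.025, -6.1, 0, 0, 0.05]
[-0.007, 0.007, -0.025, -6, 0, 0, 0.05, -0.007, 0.009, -0.024, -6.1, 0, 0, 0.05, -0.008, 0.011, -0.023, -6, 0, 0, 0.05, -0.007, 0.014, -0.022, -6.1, 0, 0, 0.05, 0, 0.017, -0.032, -6.6, 0, 0, 0.05]
[0, 0.02, -0.031, -6.7, 0, 0, 0.05, 0, 0.024, -0.028, -6.6, 0, 0, 0.05, 0, 0.027, -0.024, -6.7, 0, 0, 0.05, 0, 0.03, -0.022, -6.6, 0, 0, 0.05, 0, 0.032, -0.018, -6.6, 0, 0, 0.05]
[0, 0.034, -0.014, -6.7, 0, 0, 0.05, 0.013, 0.033, -0.002, 0, 0, 0, 0.05, 0.014, 0.033, -0.003, 0, 0, 0, 0.05, 0.013, 0.032, -0.002, 0, 0, 0, 0.05]
```

View pics/c5.png

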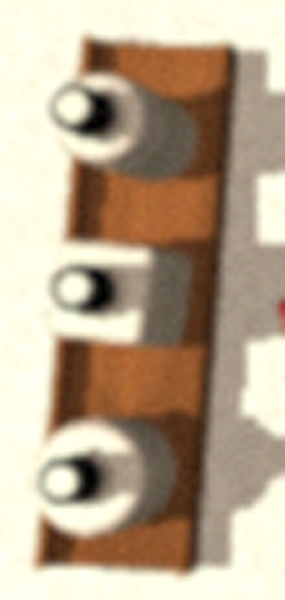

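The top crop shows the three cap tops as bright discs: tall (72,105), square (73,288) and squat (65,480).

Run:
```python
from h import *
for p,z in(((123.9,185.1),.161),((124.1,220.2),.136),((122.5,257),.116)): print(at('top',*p,z))
```

```text
[0.58160764 0.24511774 0.161     ]
[0.48398934 0.24711246 0.136     ]
[0.37931816 0.25198755 0.116     ]
```

>>> step_arm(
  steps=[-0.007, -0.007, -0.025, -6.1, 0, 0, 0.05, -0.007, -0.004, -0.025, -6, 0, 0, 0.05, -0.008, -0.002, -0.026, -6.1, 0, 0, 0.05, -0.007, 0.001, -0.026, -6, 0, 0, 0.05, -0.007, 0.004, -0.025, -6.1, 0, 0, 0.05],
)

```text
t: 13.32
eef_pos: [0.5414, -0.2019, 0.1893]
tcp_rot: [0.562, 0.422, 0.568, -0.428]
wrist_force: [-0.0, 1.5, 0.0]
opening: 0.05
```

>>> step_arm(
  steps=[-0.007, 0.007, -0.025, -6, 0, 0, 0.05, -0.007, 0.009, -0.024, -6.1, 0, 0, 0.05, -0.008, 0.011, -0.023, -6, 0, 0, 0.05, -0.007, 0.014, -0.022, -6.1, 0, 0, 0.05, 0, 0.017, -0.032, -6.6, 0, 0, 0.05],
)

```text
t: 13.73
eef_pos: [0.5327, -0.0644, 0.2192]
tcp_rot: [0.654, 0.258, 0.661, -0.262]
wrist_force: [1.1, 0.9, 0.5]
opening: 0.0499
```

>>> step_arm(
  steps=[0, 0.02, -0.031, -6.7, 0, 0, 0.05, 0, 0.024, -0.028, -6.6, 0, 0, 0.05, 0, 0.027, -0.024, -6.7, 0, 0, 0.05, 0, 0.03, -0.022, -6.6, 0, 0, 0.05, 0, 0.032, -0.018, -6.6, 0, 0, 0.05],
)

```text
t: 14.15
eef_pos: [0.491, 0.116, 0.2179]
tcp_rot: [0.7, 0.059, 0.709, -0.062]
wrist_force: [0.0, -0.4, -0.6]
opening: 0.0501
```

>>> step_arm(
  steps=[0, 0.034, -0.014, -6.7, 0, 0, 0.05, 0.004, 0.033, -0.002, 0, 0, 0, 0.05, 0.004, 0.033, -0.003, 0, 0, 0, 0.05, 0, 0, 0, 0, 0, 0, 0.05, 0, 0, 0, 0, 0, 0, 0.05],
)

```text
t: 14.57
eef_pos: [0.4824, 0.2177, 0.2093]
tcp_rot: [0.702, 0.019, 0.711, -0.022]
wrist_force: [0.1, -0.5, 0.7]
opening: 0.05
```

Run:
```python
from plan import *
info(); go([((.484,.245,.19),86.5,.05)])
```

```text
t 14.57 tcp [0.4824 0.2177 0.2093] jaw deg 86.7 x [-0.0134 -0.0045 -0.9999] open 0.05 F [ 0.1128 -0.4882  0.7329] q6 [ 0.36 -0.09  1.43  0.    1.81 -1.15]
[0.019, 0.027, 0, 0.2, -0.8, 0.3, 0.05]
```

>>> step_arm(
  steps=[0.019, 0.028, 0, 0, -0.7, 0.3, 0.05, 0, 0, 0, 0, 0, 0, 0.05, 0, 0, 0, 0, 0, 0, 0.05],
)

```text
t: 14.82
eef_pos: [0.4844, 0.2435, 0.1908]
tcp_rot: [0.707, 0.021, 0.707, -0.022]
wrist_force: [0.5, -0.2, -0.5]
opening: 0.0501
```

>>> step_arm(
  steps=[0.02, 0, 0, 0, 0, 0, 0.05, 0, 0, 0, 0, 0, 0, 0.05, 0, 0, 0, 0, 0, 0, 0.05],
)

```text
t: 15.07
eef_pos: [0.4849, 0.243, 0.1725]
tcp_rot: [0.707, 0.022, 0.706, -0.022]
wrist_force: [-0.2, -0.4, 1.2]
opening: 0.0502
```

>>> step_arm(
  steps=[0.02, 0, 0, 0, 0, 0, 0.05, 0, 0, 0, 0, 0, 0, 0.05, 0, 0, 0, 0, 0, 0, 0.05],
)

```text
t: 15.32
eef_pos: [0.4851, 0.2438, 0.1532]
tcp_rot: [0.708, 0.022, 0.706, -0.021]
wrist_force: [-0.6, 0.4, -0.1]
opening: 0.0501
```

>>> step_arm(
  steps=[0.02, 0, 0, 0, 0, 0, 0.05, 0, 0, 0, 0, 0, 0, 0.05, 0, 0, 0, 0, 0, 0, 0.05],
)

```text
t: 15.57
eef_pos: [0.485, 0.2443, 0.1334]
tcp_rot: [0.708, 0.022, 0.706, -0.021]
wrist_force: [0.2, 0.2, 1.5]
opening: 0.05
```

Run:
```python
from plan import *
info(); S=bot.read_camera('scene'); info(); cv2.imwrite('pics/c6.png',cv2.resize(np.clip(S[180:300,330:450]*1.6,0,255).astype(np.uint8),(500,500),interpolation=cv2.INTER_CUBIC))
```

```text
t 15.57 tcp [0.485  0.2443 0.1334] jaw deg 86.5 x [ 0.0026  0.0014 -1.    ] open 0.05 F [0.2474 0.2001 1.4888] q6 [ 0.4  -0.06  1.55  0.    1.66 -1.11]
t 15.62 tcp [0.4854 0.2446 0.1342] jaw deg 86.5 x [ 0.0041  0.002  -1.    ] open 0.0499 F [-0.2732 -0.7699  0.2603] q6 [ 0.4  -0.06  1.54  0.    1.66 -1.11]
```

View pics/c6.png

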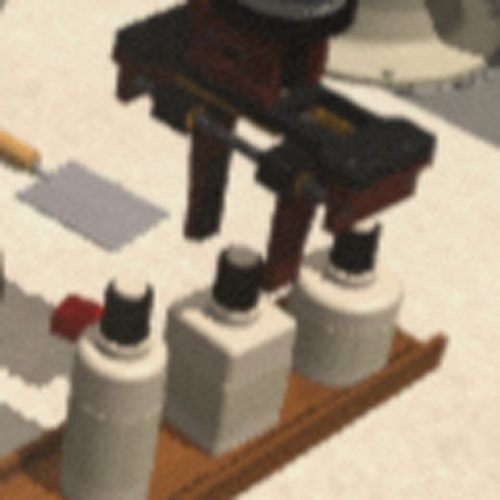

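The fingers straddle the square cap: tips at (205,235) and (285,275), cap top at (241,255) between them. I'll descend and grip it.

>>> step_arm(
  steps=[0.01, 0, 0, 0, 0, 0, 0.05, 0.01, 0, 0, 0, 0, 0, 0.05, 0, 0, 0, 0, 0, 0, 0.05, 0, 0, 0, 0, 0, 0, 0.05],
)

```text
t: 15.95
eef_pos: [0.4848, 0.2445, 0.112]
tcp_rot: [0.707, 0.022, 0.706, -0.021]
wrist_force: [0.1, -0.6, 0.2]
opening: 0.05
```

>>> step_arm(
  steps=[0, 0, 0, 0, 0, 0, 0.03, 0, 0, 0, 0, 0, 0, 0.015, 0, 0, 0, 0, 0, 0, 0.015, 0, 0, 0, 0, 0, 0, 0.015, 0, 0, 0, 0, 0, 0, 0.015],
)

```text
t: 16.37
eef_pos: [0.4857, 0.2469, 0.1136]
tcp_rot: [0.709, 0.023, 0.705, -0.019]
wrist_force: [1.4, 6.8, -1.4]
opening: 0.0255
```

>>> step_arm(
  steps=[0, 0, 0, 0, 0, 0, 0.015, -0.004, 0, 0, 0, 0, 0, 0.015, -0.004, 0, 0, 0, 0, 0, 0.015, 0, 0, 0, 0, 0, 0, 0.015],
)

```text
t: 16.7
eef_pos: [0.4857, 0.2468, 0.1214]
tcp_rot: [0.709, 0.023, 0.705, -0.019]
wrist_force: [1.5, 8.0, -1.9]
opening: 0.0252
```

>>> step_arm(
  steps=[-0.004, 0, 0, 0, 0, 0, 0.015, -0.002, 0, 0, 0, 0, 0, 0.015, 0, 0, 0, 0, 0, 0, 0.015, 0, 0, 0, 0, 0, 0, 0.015],
)

```text
t: 17.03
eef_pos: [0.4857, 0.2468, 0.1271]
tcp_rot: [0.709, 0.023, 0.705, -0.019]
wrist_force: [3.2, 8.0, -3.2]
opening: 0.0254
```

>>> step_arm(
  steps=[-0.002, 0, 0, 0, 0, 0, 0.015, 0, 0, 0, 0, 0, 0, 0.015, 0, 0, 0, 0, 0, 0, 0.015],
)

```text
t: 17.28
eef_pos: [0.4856, 0.2468, 0.128]
tcp_rot: [0.708, 0.023, 0.705, -0.019]
wrist_force: [4.7, 8.1, -7.5]
opening: 0.0253
```

>>> step_arm(
  steps=[-0.002, 0, 0, 0, 0, 0, 0.015, 0, 0, 0, 0, 0, 0, 0.015, 0, 0, 0, 0, 0, 0, 0.015],
)

```text
t: 17.53
eef_pos: [0.4855, 0.2468, 0.1281]
tcp_rot: [0.708, 0.023, 0.706, -0.019]
wrist_force: [8.2, 10.2, -15.0]
opening: 0.0253
```

>>> step_arm(
  steps=[-0.001, 0, 0, 0, 0, 0, 0.015, 0, 0, 0, 0, 0, 0, 0.015, 0, 0, 0, 0, 0, 0, 0.015],
)

```text
t: 17.78
eef_pos: [0.4855, 0.2468, 0.1281]
tcp_rot: [0.708, 0.023, 0.706, -0.019]
wrist_force: [9.9, 11.2, -19.9]
opening: 0.0255
```

The cap is at its upper stop: z stays constant while the force rises. Releasing, then straight up.

>>> step_arm(
  steps=[0, 0.001, 0, 0, 0, 0, 0.05, 0, 0, 0, 0, 0, 0, 0.05, 0, 0, 0, 0, 0, 0, 0.05, 0, 0, 0, 0, 0, 0, 0.05],
)

```text
t: 18.12
eef_pos: [0.4856, 0.2456, 0.133]
tcp_rot: [0.708, 0.022, 0.705, -0.021]
wrist_force: [-0.5, 0.6, 0.5]
opening: 0.0478
```

>>> step_arm(
  steps=[-0.02, 0, 0, 0, 0, 0, 0.05, -0.03, 0, 0, 0, 0, 0, 0.05, -0.03, 0, 0, 0, 0, 0, 0.05, 0, 0, 0, 0, 0, 0, 0.05],
)

```text
t: 18.45
eef_pos: [0.4869, 0.2461, 0.2202]
tcp_rot: [0.712, 0.024, 0.702, -0.019]
wrist_force: [1.0, -0.3, 1.3]
opening: 0.0501
```

>>> step_arm(
  steps=[0, -0.04, 0, 0, 0, 0, 0.05, 0, -0.04, 0, 0, 0, 0, 0.05, 0, -0.04, 0, 0, 0, 0, 0.05, 0, 0, 0, 0, 0, 0, 0.05, 0, 0, 0, 0, 0, 0, 0.05],
)

```text
t: 18.87
eef_pos: [0.478, 0.124, 0.2126]
tcp_rot: [0.709, 0.024, 0.705, -0.022]
wrist_force: [0.2, 0.4, -0.0]
opening: 0.05
```

Run:
```python
from m import *
import plan; plan.info()
S=bot.read_camera('scene'); T=bot.read_camera('top'); T0=cv2.imread('pics/top0.png')
for n,I in(('top',T),('scene',S)):
  for k in('chip','cap'):
   for c,s,m in blobs(I,k):
    if s[4]<200 and ((n=='top' and 190<c[0]<350 and k=='chip') or (n=='scene' and 170<c[1]<300)): print(n,k,c,s[4],s[3],at(n,*c,.01))
out=np.zeros((600,800,3),np.uint8)
out[:400]=cv2.resize(S[190:310,220:460],(800,400),interpolation=cv2.INTER_CUBIC)
out[400:,:400]=cv2.resize(T[100:290,100:400],(400,200),interpolation=cv2.INTER_AREA)
out[400:,400:]=cv2.resize(T0[100:290,100:400],(400,200),interpolation=cv2.INTER_AREA)
cv2.imwrite('pics/c7.png',np.clip(out*1.6,0,255).astype(np.uint8))
```

```text
t 18.87 tcp [0.478  0.124  0.2126] jaw deg 86.3 x [ 0.0054  0.0022 -1.    ] open 0.05 F [ 0.1797  0.3583 -0.0327] q6 [ 0.18 -0.2   1.53  0.    1.81 -1.32]
top chip [299.3084 201.5514] 107 10 [ 0.5599 -0.2683  0.01  ]
top chip [319.7692 207.188 ] 117 11 [ 0.5431 -0.3342  0.01  ]
top chip [198.8077 219.5385] 78 12 [0.4955 0.0528 0.01  ]
top chip [303.     225.6667] 114 14 [ 0.4827 -0.2806  0.01  ]
scene chip [383.547 172.663] 181 17 [ 0.04   -0.1176  0.01  ]
scene chip [233.5455 190.303 ] 33 8 [ 0.5301 -0.3549  0.01  ]
scene chip [364.4545 193.5227] 44 10 [ 0.2    -0.0649  0.01  ]
scene chip [241.027  202.1757] 74 12 [ 0.5529 -0.2789  0.01  ]
scene chip [324.7849 245.0323] 93 13 [0.4956 0.051  0.01  ]
scene chip [346.1818 257.6364] 44 7 [0.4883 0.127  0.01  ]
scene chip [337.5    291.0809] 136 17 [0.5993 0.2033 0.01  ]
scene cap [235.4624 194.629 ] 186 22 [ 0.5408 -0.3282  0.01  ]
scene cap [257.6857 194.1619] 105 10 [ 0.4809 -0.2841  0.01  ]
scene cap [263.4875 205.5875] 80 9 [ 0.508  -0.2174  0.01  ]
scene cap [414.3086 239.5556] 81 11 [0.2768 0.1924 0.01  ]
scene cap [387.1786 242.7679] 112 14 [0.3493 0.1538 0.01  ]
scene cap [359.5773 256.2577] 97 12 [0.4553 0.1456 0.01  ]
```

View pics/c7.png

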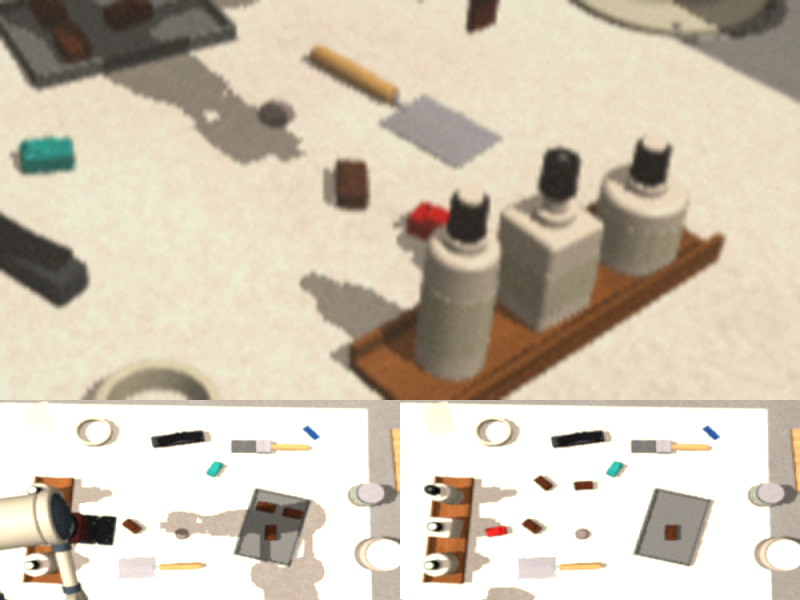

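The square cap is up at (560,175), and the tall (468,215) and squat (652,160) caps are down. The tray holds three chips, the spare is at (352,183), and the bystanders are where they started. The arm is clear, so I'm handing in.

```bash
python3 -c "
from rig import bot
bot.job_done(); print(bot.state()['t'])"
```

```text
the job is handed in; nothing more can be done
the job is handed in; nothing more can be done
```

The job is handed in, at about 19 s of the 72 s allowed. No verdict is reported, so these are my own last checks:

- **Tall bottle:** I pressed its cap down to its lower stop. The fingers stopped at z = 0.161 m, and the force then rose to about 12 N.
- **Chips:** I placed two bench chips beside the one in the tray. The last top picture measured all three inside, at about (0.560, -0.268), (0.543, -0.334) and (0.483, -0.281). The spare chip lay untouched on the bench at (0.495, 0.053).
- **Square bottle:** I then pulled its cap up to its upper stop. It rose about 14.5 mm by the tool reading, and the force then climbed to about 20 N. The last scene picture shows it up, with the tall and squat caps still down.
- **Other objects:** The bystanders and the turquoise block look unmoved against the first pictures; I compared these by eye. The red block was hidden by the arm in the last top picture, but the scene picture shows it in place. The arm was clear of everything at the end.

No check failed. The measured tool pose drifted by a few millimetres during moves, so I nudged the first chip about 6 mm before releasing it.

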